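Spring hardness reading on a tilted resin disc

TASK

Take the yellow-handled spring hardness tester out of its grey stand and put its tip on the red spot of the white resin disc on the tilted stage, with the tester square to the disc's face. Press lightly until its plunger is about half way in (the red half of the plunger has just gone into the nose, the bare half still shows), never hard and nowhere else on the stage, without shifting the stage or disturbing the other things on the bench. Finish while still gripping the tester and holding that reading steadily: do not let go or put it back.

Things in the scene. Friction and masses are not known exactly. Their poses are not given: they have to be found in the camera images.
- tester: Spring hardness tester, 145 g, starting upright in the stand. Origin on its axis at the underside of the collar; z along the axis, away from the tip. Dark collar 28 mm diameter, z 0 to 6 mm; yellow handle to grip, 22 x 22 mm square (sides along x, y), z 6 to 68; steel nose 16 mm diameter, z 0 to -35; the plunger, a 6 mm rod, sticks out 24 mm below it when free (tip at z -59).
- tester_tip (a point): Rounded (3 mm radius) end of the plunger, the point that touches; moves with the plunger. Its z is parallel to the tester's z.
- plunger (a joint): How far the plunger is pushed into the nose: 0 free, 0.014 m the hard stop, 0.007 half way. Spring: about 1.2 N to start, plus 0.3 N per mm (3.3 N at half way). The 7 mm of rod next to the nose are red, the rest bare steel.
- stand: Fixed grey stand ahead of the robot, left or right: base 90 x 90 x 10 mm with an upright tube, 44 mm outside, 20 mm bore, top at 70 mm. Origin: centre of its underside, z up. The tester's nose hangs in the bore, its collar rests on the tube; it lifts straight out, the tip leaving the bore 59 mm higher.
- stage: Fixed stage on the other side (yaw within 0.4 rad): dark base 130 (x) x 140 (y) x 14 mm, origin at the centre of its underside; aluminium uprights 75 mm high at y = +-62 mm, black knobs outside them to y = +-82 mm. Between them a platform on a hinge along y, 60 mm up, leans 0.20 to 0.42 rad so that it faces up and to the stage's -x, towards the robot.
- disc_face (a point): Centre of the top face of the white resin disc (84 mm diameter, 12 mm thick) that sits on a dark 94 mm turntable on the leaning platform; 25 mm from the hinge line. z: outward normal of the face. The disc starts turned to any angle about z. Hinge and turntable are stiff and stay put under a light push.
- red_spot (a point): Centre of the red spot (14 mm diameter, black dot in its middle), on the face of the white disc, 22 mm from the disc's centre. Its z is the outward normal of the face; its x points away from the disc's centre. A yellow and a blue spot of the same size and distance stand at about 120 degrees to it and are not wanted.
- beaker: Loose clear plastic beaker, 60 mm diameter, 70 mm high, origin at the centre of its underside; leave it alone.
- jar: Loose amber jar, 52 mm diameter, 65 mm high, origin at the centre of its underside; leave it alone.
- tip_box: Loose blue box with white lid, 85 x 60 x 47 mm, origin at the centre of its underside; leave it alone.
- dish: Loose covered dish, 92 mm diameter, 17 mm high, origin at the centre of its underside; leave it alone.
There are look-alikes about, which are no part of the job. Leave any pink look-alike of the stand alone. What is shaped like the tester but pink is not meant.

How it is judged:
By the outcome, as a careful person would: the job done as asked, in the order asked, and still so for the second after the job is handed in, while the arm keeps its last pose, push and grip.
It also fails if it takes over 42 s, if anything falls off the work surface, if the arm or the gripper's body presses on something with over 40 N, if the wrist force passes 120 N, or if a joint passes its speed limit or range.

ROBOT

A 7-joint arm with a two-finger parallel gripper is mounted at the origin on the work surface. World frame = base frame: x ahead of the robot, y to its left, z up, the work surface at z = 0. Lengths are in m, angles in rad, forces in N, time in s.
With the tool pointing down it reaches from about 0.4 to 0.85 m from the base axis. Payload 10.4 kg.
Tool frame: the origin (TCP) lies midway between the tips of the shut fingers; the grasp point (between the pads) lies 19 mm behind it (r.grasp_offset is the distance from the TCP to the grasp point, in m); x points along the fingers, y is the direction in which the jaws open and shut, and the axes are right-handed (so a half turn about x gives the same grasp; the last joint's range is limited). The gripper opens to 87 mm and grips with 3 to 60 N. Pads are 19 mm wide; open, the fingers measure 117 mm over their backs; the gripper's body (75 mm by 190 mm) begins 51 mm behind the grasp point.
Start: joints at [-1.355, 0.332, -0.065, 1.46, 0.022, 1.35, -0.088], TCP at [0.148, 0.607, 0.2] pointing down, gripper open.
Joint ranges: [-2.6, 2.6], [-0.5, 2.12], [-1.47, 1.34], [0.16, 2.42], [-1.27, 4.41], [0.06, 2.06], [-2.6, 2.6]. Speed limits (rad/s): [2.22, 2.22, 2.79, 2.79, 3.14, 3.14, 3.14].

INTERFACE

Orientations are given as a unit quaternion [x, y, z, w].
In Python, from bench import r, vision, close_job gives the robot as it stands. The module is installed in compiled form; this text tells all that it offers.
- The arm moves only by the shell command python3 -m pendant 'ROWS' [OPENING] [FORCE]. ROWS is text: rows parted by semicolons, each of 6 numbers parted by spaces: the shift along the tool's x, y, z in units of 0.25 m (1.0 is 0.25 m), then the turn, a rotation vector about the tool's x, y, z in units of 1.5 rad (1.0 is 1.5 rad). A call has 1 to 8 rows; each row is the pose to reach, as a shift and turn from the pose commanded when the call began, along the tool's axes at that moment; what a row does not reach only later rows make up. A row lasts 1/10 s, in which the tool goes at most 50 mm and 8.59 degrees, less where a joint would pass 70% of its speed; a pose out of reach is approached as far as the arm can. A call with a number of a shift or a turn outside -1 to 1 is refused whole. A call with a gripper value outside its range is refused whole. OPENING is the gripper command: -1 is shut, 1 is fully open, values between are in proportion, set as the call begins (- or left out, the last holds). The fingers move at their own pace and stop on an object; FORCE is the grip in N (left out, the last holds). Time passes only in rows, so rows that repeat a pose let the fingers close. It gives the time, the measured TCP pose, the force and the opening at its end, in the units of the state.
- r.read_state(): the state, without advancing time (a new reading comes with each control period).
- vision.camera(name): name is "scene" or "top" or "wrist"; returns (picture, depth): 480x640x3 uint8, blue, green, red; 480x640 float32, m along the optical axis (not along the pixel's ray), 0 where there is no reading.
- vision.get_calibration(name): a dict with "camera_matrix" (3x3 intrinsics, pixels), "rvec" (rotation vector, rad) and "tvec" (3), from world to camera coordinates, as OpenCV has them. Camera axes: x right, y down, z forward; pixel columns grow to the right and rows downward; lengths in m; the calibration is good to about 2 mm. A picture is of the moment at which its call begins: read the wrist's pose just before it. get_calibration takes no time and is no camera call; for the wrist camera it gives the pose at the moment of the call.
- close_job(): hands the job in, once; it reports no verdict.
The state is a dict: "time": time; "joint_positions": joint angles; "joint_vel": joint speeds; "joint_torque": joint torques, N m; "ee_pos": TCP position; "eef_rot": TCP orientation; "ft_force": force on the tool from outside, world axes, zero at the start; "torque": the same for the moment, N m; "width": finger opening in m.
Only numpy, scipy, OpenCV 4.12 (cv2) and the standard library are available. Lean on these libraries where they do the work, as an engineer would, in place of code of your own. Each camera call takes 0.05 s, during which the arm holds its last target. There are 200 camera calls.

## Working session

There is one attempt and no reset: what is moved stays moved. The work goes in short steps, Python scripts to look and compute and a shell command to move; the robot and the scene stay as the last step left them, time stands still between calls to the robot, and variables do not carry over. Pictures are saved under pics/ and viewed, about 8 in all and at most 12, crops included, and the job is handed in when it is done.

```bash
mkdir -p pics
python3 - <<'E'
from bench import r, vision
import cv2,numpy as np
s=r.read_state();print(s['ee_pos'],s['eef_rot'],s['width'],s['time'],r.grasp_offset)
for n in ['scene','top']:
    im,d=vision.camera(n);c=vision.get_calibration(n)
    cv2.imwrite(f'pics/{n}0.png',im);np.savez(f'{n}0.npz',im=im,d=d,K=c['camera_matrix'],rvec=c['rvec'],tvec=c['tvec'])
    R=cv2.Rodrigues(np.array(c['rvec'],float))[0];print(n,-R.T@np.ravel(c['tvec']),R[2])
E
```

```text
[0.14774564 0.60688633 0.19898045] [ 0.0837642   0.70211735 -0.08469206  0.7020271 ] 0.08717488623698619 0.0 0.0187
scene [1.47851941 0.34502206 0.82559262] [-0.73184693 -0.28645021 -0.61834162]
top [ 0.49870925 -0.01506181  1.29371129] [ 0.05204691  0.01480344 -0.99853492]
```

View pics/scene0.png

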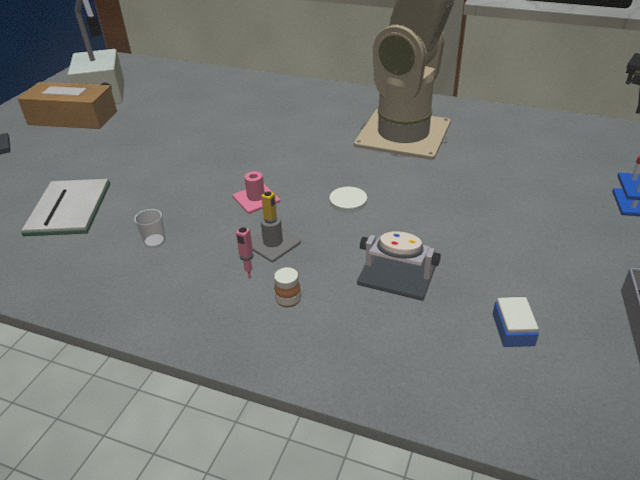

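View pics/top0.png

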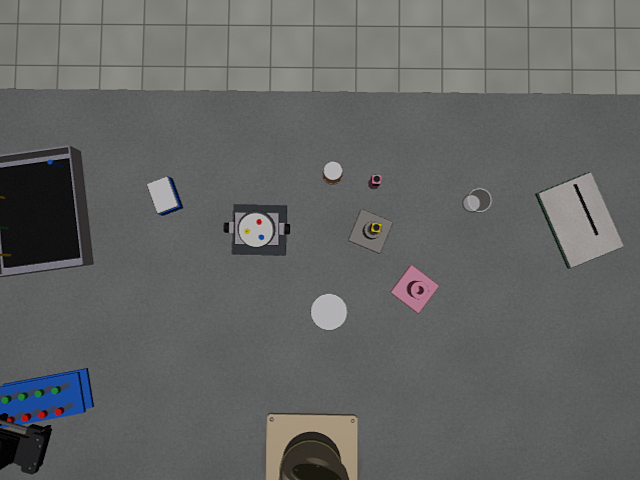

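The scene view shows the tester in its grey stand at (270,215) and the stage with its red spot at (395,243). In the top view the tester is at (376,228), the red spot at (259,222) and the disc centre at about (255,230). The pink look-alikes are at (376,180) and (415,288). Next I'll measure these.

```bash
cat > h.py <<'E'
import numpy as np,cv2
from scipy.spatial.transform import Rotation as Ro
def pts(f,d,K,rvec,tvec):
    R=cv2.Rodrigues(np.array(rvec,float))[0];t=np.ravel(tvec)
    v,u=np.mgrid[:d.shape[0],:d.shape[1]]
    P=np.stack([(u-K[0,2])/K[0,0]*d,(v-K[1,2])/K[1,1]*d,d],-1)
    return (P-t)@R
def plane(Q):
    for _ in range(4):
        c=Q.mean(0);n=np.linalg.svd(Q-c,full_matrices=False)[2][2];n=n*np.sign(n[2])
        e=(Q-c)@n;Q=Q[abs(e)<max(2*np.std(e),.001)]
    return c,n,np.std(e),len(Q)
def masks(im):
    h=cv2.cvtColor(im,cv2.COLOR_BGR2HSV);H,S,V=[h[...,i].astype(int) for i in range(3)]
    return dict(yellow=(H>18)&(H<35)&(S>140)&(V>70),red=((H<8)|(H>172))&(S>150)&(V>70),white=(S<45)&(V>170),blue=(H>105)&(H<130)&(S>130)&(V>60))
E
python3 - <<'E'
from h import *
box={'top':dict(disc=(205,255,230,282),tes=(215,245,360,392)),'scene':dict(disc=(228,262,375,427),tes=(188,224,258,280))}
for n in ['top','scene']:
    z=np.load(n+'0.npz');P=pts(0,z['d'],z['K'],z['rvec'],z['tvec']);m=masks(z['im'])
    def sub(k,b):
        M=np.zeros_like(m[k]);a=box[n][b];M[a[0]:a[1],a[2]:a[3]]=m[k][a[0]:a[1],a[2]:a[3]]&(z['d'][a[0]:a[1],a[2]:a[3]]>0);return M
    W=sub('white','disc');c,nn,e,k=plane(P[W]);print(n,'disc',c,nn,e,k,'tilt',np.arccos(nn[2]),'yaw',np.arctan2(-nn[1],-nn[0]))
    R=sub('red','disc');print(' red',P[R].mean(0),R.sum(),np.argwhere(R).mean(0))
    for q in('yellow','blue'):
        Q=sub(q,'disc');print(' ',q,P[Q].mean(0),Q.sum())
    Y=sub('yellow','tes');Q=P[Y];print(' tester',Q.mean(0),Q.min(0),Q.max(0),len(Q))
    top=Q[Q[:,2]>Q[:,2].max()-.006];print(' top',top.mean(0),len(top))
    if n=='top':
        for nm,a in dict(pink=(165,195,365,385),stand=(205,256,345,395),jar=(155,190,320,345)).items():
            p=P[a[0]:a[1],a[2]:a[3]].reshape(-1,3);g=p[p[:,2]>.02];print(nm,g.min(0),g.max(0),np.median(g,0))
            if nm=='stand':
                g=p[(p[:,2]>.06)&(p[:,2]<.08)];print(cv2.minEnclosingCircle(g[:,:2].astype(np.float32)))
    print('floor',np.median(P[300:330,200:260].reshape(-1,3)[:,2]))
E
```

```text
top disc [0.57892574 0.14319607 0.08419927] [-2.48409317e-01  8.30022830e-04  9.68654800e-01] 0.0017736366322062323 655 tilt 0.25103918389389396 yaw -0.0033413390101183368
 red [0.59836941 0.13524006 0.08963753] 21 [221.47619048 258.61904762]
  yellow [0.57553695 0.16511249 0.08336669] 20
  blue [0.56110036 0.12990268 0.08054741] 21
 tester [ 0.584315   -0.14370315  0.13348493] [ 0.57333721 -0.16622484  0.01240312] [ 0.60483328 -0.13288811  0.14238564] 59
 top [ 0.58370459 -0.14253293  0.13811911] 33
pink [ 0.49870925 -0.15494009  0.02555478] [ 0.70978688 -0.01506181  1.29371129] [ 0.69485123 -0.1422524   0.1231326 ]
stand [ 0.49870925 -0.16438333  0.02080526] [ 0.60508841 -0.01506181  1.29371129] [ 0.58034838 -0.1374875   0.07285868]
((0.5847376585006714, -0.14338403940200806), 0.022013379260897636)
jar [ 0.49870925 -0.06874642  0.02128487] [ 0.75279937 -0.01506181  1.29371129] [ 0.72587804 -0.04214822  0.06387366]
floor -0.00021058578686974526
scene disc [0.58074906 0.14498898 0.08433298] [-0.24404042 -0.00313988  0.96975998] 0.0008749296739585879 463 tilt 0.24655090130613208 yaw 0.01286553286774766
 red [0.59908586 0.13590947 0.08974936] 9 [242.55555556 393.77777778]
  yellow [0.57483505 0.16662051 0.08273164] 12
  blue [0.56386227 0.1312218  0.08117918] 7
 tester [ 0.59185056 -0.14106367  0.10775028] [ 0.44057922 -0.23697655  0.02132739] [ 0.60009546 -0.13036109  0.138063  ] 254
 top [ 0.58935278 -0.13918936  0.13542151] 36
floor -0.0010057254760606244
```

```bash
cat >> h.py <<'E'
def cmd(pos,R,n=3):
    "shift/turn in pendant units from the measured pose"
    from bench import r
    s=r.read_state();A=Ro.from_quat(s['eef_rot'])
    d=A.inv().apply(np.array(pos)-s['ee_pos'])/.25
    w=(A.inv()*Ro.from_matrix(R)).as_rotvec()/1.5
    print('rows to go',np.round(d,4),np.round(w,4));return d,w
def tool(axis,yaw):
    "tool x=axis, y near (cos yaw, sin yaw)"
    x=np.array(axis,float);x/=np.linalg.norm(x);y=np.array([np.cos(yaw),np.sin(yaw),0]);y-=x*(x@y);y/=np.linalg.norm(y)
    return np.stack([x,y,np.cross(x,y)],1)
E
python3 - <<'E'
from h import *
from bench import r,vision
s=r.read_state();print(Ro.from_quat(s['eef_rot']).as_matrix().round(3))
y=Ro.from_quat(s['eef_rot']).as_matrix()[:,1];yw=np.arctan2(y[1],y[0]);print(yw)
for t in (yw,np.pi/2,-np.pi/2): cmd([.585,-.143,.25],tool([0,0,-1],t))
c=vision.get_calibration('wrist');R=cv2.Rodrigues(np.array(c['rvec'],float))[0];p=-R.T@np.ravel(c['tvec'])
A=Ro.from_quat(s['eef_rot']).inv();print('cam in tool',A.apply(p-s['ee_pos']),A.apply(R[2]),A.apply(R[0]))
E
```

```text
[[-0.     0.236  0.972]
 [-0.001  0.972 -0.236]
 [-1.    -0.001  0.   ]]
1.3320435930619101
rows to go [-0.2007 -2.5012  2.4088] [0.     0.     0.0008]
rows to go [-0.2007 -2.5012  2.4088] [-1.592e-01 -1.000e-04  8.000e-04]
rows to go [-0.2007 -2.5012  2.4088] [1.9352e+00 1.2000e-03 1.0000e-04]
cam in tool [-0.18580603  0.00116323 -0.08163737] [9.55588036e-01 5.47844081e-05 2.94705788e-01] [ 1.61810140e-04  9.99999734e-01 -7.10567066e-04]
```

```bash
python3 -m pendant '-0.2 -0.83 0.8 0 0 0;-0.2 -0.83 0.8 0 0 0;-0.2 -0.83 0.8 0 0 0;-0.2 -0.83 0.8 0 0 0;-0.2 -0.83 0.8 0 0 0;-0.2 -0.83 0.8 0 0 0' 1
python3 -m pendant '0 -0.83 0.8 0 0 0;0 -0.83 0.8 0 0 0;0 -0.83 0.8 0 0 0;0 -0.83 0.8 0 0 0;0 -0.83 0.8 0 0 0;0 -0.83 0.8 0 0 0'
python3 -m pendant '0 -0.83 0.8 0 0 0;0 -0.83 0.8 0 0 0;0 -0.83 0.8 0 0 0;0 -0.83 0.8 0 0 0;0 -0.83 0.8 0 0 0;0 -0.83 0.8 0 0 0;0 -0.83 0.8 0 0 0'
python3 - <<'E'
from h import *
from bench import r,vision
cmd([.585,-.143,.25],tool([0,0,-1],np.pi/2))
c=vision.get_calibration('wrist');im,d=vision.camera('wrist')
np.savez('w1.npz',im=im,d=d,K=c['camera_matrix'],rvec=c['rvec'],tvec=c['tvec']);cv2.imwrite('pics/w1.png',im)
E
```

```text
time: 0.7
ee_pos: [0.2942, 0.3558, 0.25]
eef_rot: [0.085, 0.702, -0.085, 0.702]
ft_force: [-0.1, 0.5, 0.7]
width: 0.087
time: 1.3
ee_pos: [0.4392, 0.1063, 0.2497]
eef_rot: [0.085, 0.702, -0.085, 0.702]
ft_force: [1.1, 1.2, -0.7]
width: 0.0869
time: 2.0
ee_pos: [0.5837, -0.145, 0.2485]
eef_rot: [0.085, 0.702, -0.088, 0.701]
ft_force: [-0.3, 0.5, -0.9]
width: 0.0872
rows to go [-0.0059  0.009   0.003 ] [-0.1635 -0.001   0.0026]
```

View pics/w1.png

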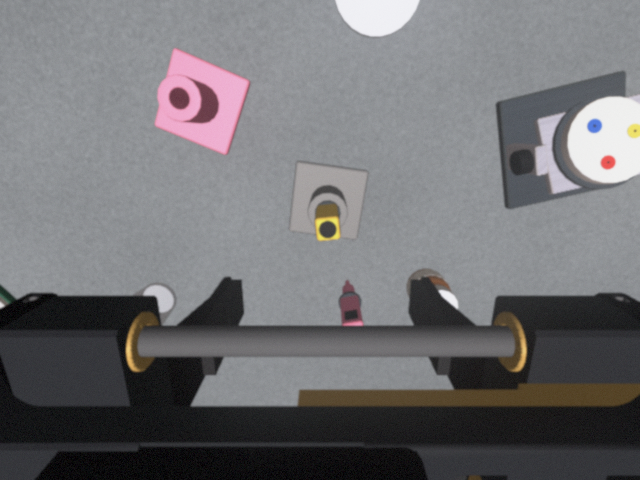

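The wrist view shows the handle top at (327,228), its sides almost along the image axes. The red spot is at (608,162).

Run:
```python
from h import *
z=np.load('w1.npz');im=z['im'];K=z['K'];R=cv2.Rodrigues(z['rvec'].astype(float))[0];t=z['tvec'].ravel()
P=pts(0,z['d'],K,z['rvec'],z['tvec']);m=masks(im)
M=np.zeros(im.shape[:2],bool);M[190:250,300:350]=1
Q=P[M];g=Q[(Q[:,2]>.132)&(Q[:,2]<.145)];print(len(g),g.mean(0))
# colour-based: top face bright yellow or dark circle; project pixels to z=0.138
def atz(uv,zz):
    d=np.c_[(uv[:,0]-K[0,2])/K[0,0],(uv[:,1]-K[1,2])/K[1,1],np.ones(len(uv))]@R;o=-R.T@t
    return o+d*((zz-o[2])/d[:,2])[:,None]
Z=P[...,2];T=M&(Z>.132)&(Z<.145);uv=np.argwhere(T)[:,::-1].astype(float);W=atz(uv,.138)
(c,s,a)=cv2.minAreaRect(W[:,:2].astype(np.float32));print('depth rect',c,s,a)
h=cv2.cvtColor(im,cv2.COLOR_BGR2HSV);B=M&(((m['yellow'])&(h[...,2]>170)))
uv=np.argwhere(B)[:,::-1].astype(float);W=atz(uv,.138);print('bright rect',cv2.minAreaRect(W[:,:2].astype(np.float32)),len(W))
b=np.median(P[170:195,300:320].reshape(-1,3),0);print('base z',b)
S=M&(Z>.066)&(Z<.074);print('tube',S.sum(),cv2.minEnclosingCircle(P[S][:,:2].astype(np.float32)))
D=np.zeros_like(M);D[90:190,555:640]=1
c,n,e,k=plane(P[D&m['white']&(Z>.05)]);print('disc',c,n,e,k,np.arccos(n[2]))
Rm=D&m['red'];q=P[Rm];print('red',np.mean(q,0),Rm.sum());Bl=D&m['blue'];print('blue',P[Bl].mean(0));Yl=D&m['yellow'];print('yel',P[Yl].mean(0))
cv2.imwrite('pics/w1c.png',cv2.resize(im[190:250,295:360],None,fx=8,fy=8,interpolation=cv2.INTER_CUBIC))
```

```text
578 [ 0.5825834  -0.14320513  0.1386025 ]
depth rect (0.5828284621238708, -0.14326010644435883) (0.021837696433067322, 0.022709298878908157) 82.70122528076172
bright rect ((0.583489179611206, -0.14281517267227173), (0.02011534385383129, 0.020320849493145943), 82.12901306152344) 228
base z [ 0.55509864 -0.15826107  0.01084017]
tube 558 ((0.5834078192710876, -0.1433572918176651), 0.021906008943915367)
disc [0.57632969 0.13941189 0.08469578] [-0.24481801  0.00180737  0.96956737] 0.0006938101783545885 4359 0.2473388621133182
red [0.59728681 0.13663174 0.09050216] 100
blue [0.56080552 0.13131496 0.08118987]
yel [0.57476965 0.1676681  0.08458124]
```

View pics/w1c.png

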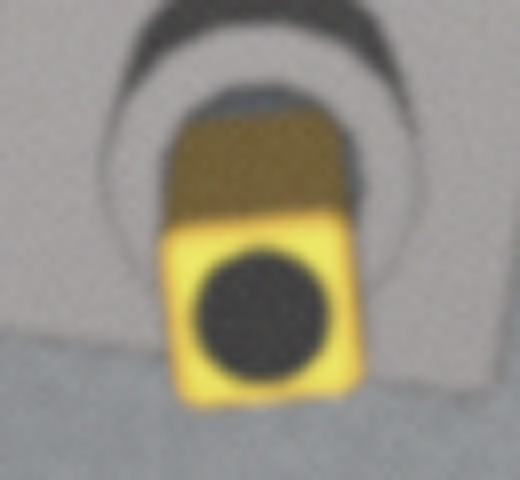

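Run:
```python
from h import *
cmd([.5832,-.1432,.093],tool([0,0,-1],1.438))
```

```text
rows to go [ 0.6226 -0.0021  0.0015] [-0.0736 -0.0012  0.0016]
```

```bash
python3 -m pendant '0 -0.002 0.0015 -0.074 0 0;0 -0.002 0.0015 -0.074 0 0;0.2 -0.002 0.0015 -0.074 0 0;0.35 -0.002 0.0015 -0.074 0 0;0.35 -0.002 0.0015 -0.074 0 0;0.35 -0.002 0.0015 -0.074 0 0'
python3 - <<'E'
from h import *
cmd([.5832,-.1432,.093],tool([0,0,-1],1.438))
E
```

```text
time: 2.65
ee_pos: [0.5839, -0.1393, 0.1633]
eef_rot: [0.046, 0.706, -0.045, 0.706]
ft_force: [0.3, 0.5, 1.6]
width: 0.0869
rows to go [ 0.2811 -0.0158 -0.0006] [ 0.0029 -0.     -0.0002]
```

```bash
python3 -m pendant '0 -0.014 0 0 0 0;0.14 -0.014 0 0 0 0;0.28 -0.014 0 0 0 0;0.28 -0.014 0 0 0 0;0.28 -0.014 0 0 0 0'
python3 - <<'E'
from h import *
cmd([.5832,-.1432,.093],tool([0,0,-1],1.438))
E
```

```text
time: 3.15
ee_pos: [0.5842, -0.144, 0.0942]
eef_rot: [0.045, 0.705, -0.045, 0.706]
ft_force: [0.4, 0.1, 0.2]
width: 0.0871
rows to go [ 0.0049  0.0026 -0.0043] [0.003  0.001  0.0001]
```

```bash
python3 -m pendant '0.004 0.003 -0.004 0.003 0 0;0.004 0.003 -0.004 0.003 0 0;0.004 0.003 -0.004 0.003 0 0;0.004 0.003 -0.004 0.003 0 0;0.004 0.003 -0.004 0.003 0 0;0.004 0.003 -0.004 0.003 0 0;0.004 0.003 -0.004 0.003 0 0;0.004 0.003 -0.004 0.003 0 0' -1 35
python3 -m pendant '0 0 0 0 0 0;0 0 0 0 0 0;0 0 0 0 0 0'
python3 - <<'E'
from bench import r
print(r.read_state())
E
```

```text
time: 3.95
ee_pos: [0.5824, -0.1426, 0.0912]
eef_rot: [0.047, 0.706, -0.047, 0.706]
ft_force: [-0.2, 0.7, 0.9]
width: 0.0309
time: 4.25
ee_pos: [0.5824, -0.1427, 0.0911]
eef_rot: [0.047, 0.706, -0.047, 0.706]
ft_force: [-0.2, -0.5, -0.6]
width: 0.022
{'time': 4.25, 'joint_positions': array([-0.38978949,  0.42310518,  0.69998609,  1.69406615, -0.29627654,
        1.13333009,  1.83224756]), 'joint_vel': array([-8.58441123e-04, -1.18385222e-03, -1.29358350e-03, -1.70777762e-03,
       -4.44181163e-04,  7.15245293e-04, -4.77397299e-05]), 'joint_torque': array([-1.92313758e-01, -5.35393739e+01,  1.12587476e+01, -3.48474526e+01,
       -3.15473252e-02,  1.33181806e-01,  1.71140564e-03]), 'ee_pos': array([ 0.58238643, -0.14267746,  0.09112136]), 'eef_rot': array([ 0.04674603,  0.70561456, -0.04675453,  0.70550472]), 'ft_force': array([-0.232899  , -0.47322201, -0.61292543]), 'torque': array([-0.03831092,  0.00483309, -0.00149783]), 'width': 0.021969869095513316}
```

```bash
python3 -m pendant '-0.03 0 0 0 0 0;-0.1 0 0 0 0 0;-0.2 0 0 0 0 0;-0.3 0 0 0 0 0;-0.4 0 0 0 0 0;-0.5 0 0 0 0 0;-0.55 0 0 0 0 0;-0.55 0 0 0 0 0'
python3 - <<'E'
from h import *
from bench import r,vision
n=np.array([-.2448,0,.9696]);n/=np.linalg.norm(n);spot=np.array([.5978,.136,.0897])
for L in(.06,):
  for yaw in (1.438,np.pi/2,1.33): cmd(spot+n*(.0801+L),tool(-n,yaw))
c=vision.get_calibration('wrist');im,d=vision.camera('wrist')
np.savez('w2.npz',im=im,d=d,K=c['camera_matrix'],rvec=c['rvec'],tvec=c['tvec']);cv2.imwrite('pics/w2.png',im)
print(r.read_state()['width'])
E
```

```text
time: 5.05
ee_pos: [0.5832, -0.1429, 0.2304]
eef_rot: [0.047, 0.705, -0.047, 0.707]
ft_force: [-0.2, -0.1, -0.7]
width: 0.0219
rows to go [ 0.019   1.0956 -0.2253] [-0.0023 -0.1617  0.0212]
rows to go [ 0.019   1.0956 -0.2253] [-0.0878 -0.1628  0.0108]
rows to go [ 0.019   1.0956 -0.2253] [ 0.0673 -0.1604  0.0297]
0.021621975463123066
```

View pics/w2.png

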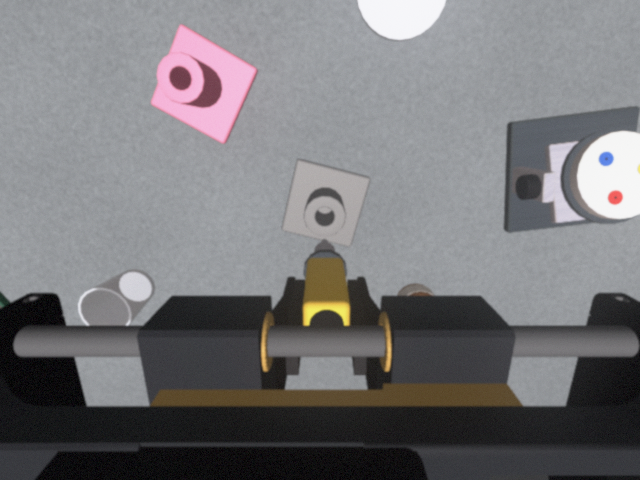

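```bash
python3 -m pendant '0 0.18 -0.04 0 0 0;0 0.36 -0.08 0 0 0;0 0.54 -0.12 0 0 0;0 0.72 -0.16 0 0 0;0 0.9 -0.2 0 0 0;0 0.98 -0.2253 0 -0.09 0.01;0 0.98 -0.2253 -0.0023 -0.1617 0.0212;0 0.98 -0.2253 -0.0023 -0.1617 0.0212'
python3 - <<'E'
from h import *
from bench import r,vision
z=np.load('w2.npz');K=z['K'];print(K)
# tool axis points in wrist image
s=r.read_state()
R=Ro.from_quat([.047,.705,-.047,.707]).as_matrix()
P=np.array([.5832,-.1429,.2304])+np.outer([-.047,-.02,.08],R[:,0])
print(cv2.projectPoints(P,z['rvec'].astype(float),z['tvec'].astype(float),K,None)[0].reshape(-1,2))
n=np.array([-.2448,0,.9696]);n/=np.linalg.norm(n);spot=np.array([.5978,.136,.0897])
cmd(spot+n*(.0801+.03),tool(-n,1.438))
E
```

```text
time: 5.9
ee_pos: [0.5553, 0.1087, 0.2259]
eef_rot: [0.05, 0.615, -0.038, 0.786]
ft_force: [0.1, -0.1, -1.5]
width: 0.022
[[342.46984587   0.         325.81028609]
 [  0.         342.46984587 238.91236171]
 [  0.           0.           1.        ]]
[[323.14610294 319.79268319]
 [323.51977322 293.4203154 ]
 [324.29955108 238.38626585]]
rows to go [0.1294 0.1121 0.0181] [ 0.0026 -0.0032 -0.0004]
```

```bash
python3 -m pendant '0 0.11 0.018 0.0026 -0.003 0;0.06 0.112 0.018 0.0026 -0.003 0;0.125 0.112 0.018 0.0026 -0.003 0;0.125 0.112 0.018 0.0026 -0.003 0;0.125 0.112 0.018 0.0026 -0.003 0'
python3 - <<'E'
from h import *
from bench import r,vision
s=r.read_state()
n=np.array([-.2448,0,.9696]);n/=np.linalg.norm(n);spot=np.array([.5978,.136,.0897])
cmd(spot+n*(.0801+.03),tool(-n,1.438))
c=vision.get_calibration('wrist');im,d=vision.camera('wrist')
cv2.imwrite('pics/w3.png',cv2.resize(im[140:340,200:460],None,fx=3,fy=3,interpolation=cv2.INTER_CUBIC))
K=c['camera_matrix'];rv=np.array(c['rvec'],float);tv=np.array(c['tvec'],float);R=cv2.Rodrigues(rv)[0]
np.savez('w3.npz',im=im,d=d,K=K,rvec=rv,tvec=tv)
P=pts(0,d,K,rv,tv);m=masks(im);Z=P[...,2]
D=np.zeros(Z.shape,bool);D[100:330,180:480]=1;W=D&m['white']&(Z>.06)&(Z<.11)
print('disc',plane(P[W]))
for q in('red','blue','yellow'):
    M=D&m[q]&(Z>.06)&(Z<.11);print(q,P[M].mean(0),M.sum(),np.argwhere(M).mean(0)[::-1])
x=Ro.from_quat(s['eef_rot']).as_matrix()[:,0];tip=s['ee_pos']+.0801*x
print('axis',x,'tip',tip,cv2.projectPoints(np.array([tip,spot]),rv,tv,K,None)[0].reshape(-1,2))
E
```

```text
time: 6.4
ee_pos: [0.5743, 0.1341, 0.1999]
eef_rot: [0.052, 0.613, -0.042, 0.787]
ft_force: [1.3, -0.2, -1.9]
width: 0.0219
rows to go [ 0.0101  0.0055 -0.0177] [-0.0032  0.0001  0.0014]
disc (array([0.57777756, 0.14507834, 0.08339759]), array([-0.19755458,  0.00708817,  0.98026626]), np.float64(0.0039032224504974397), 6548)
red [nan nan nan] 0 [nan nan]
blue [0.56109908 0.13102956 0.08109984] 126 [314.70634921 181.88888889]
yellow [nan nan nan] 0 [nan nan]
axis [ 0.24471011 -0.00203776 -0.96959415] tip [0.59389885 0.13389872 0.12227029] [[324.2293603  238.12488802]
 [326.15436943 222.82064088]]<stdin>:14: RuntimeWarning: Mean of empty slice.
  ret = um.true_divide(
```

View pics/w3.png

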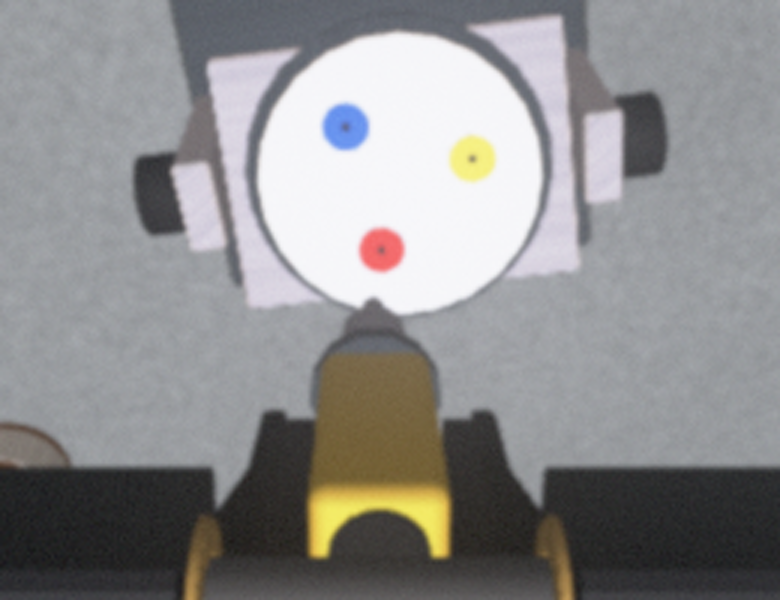

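The red spot's black dot is at crop (381,250), which is image (327.0,223.3). That agrees with my estimate to under 1 px. The tip is at (324.3,239.5), also as predicted. I'll refine the plane and the spot.

```bash
cat > spot.py <<'E'
from h import *
from bench import r
z=np.load('w3.npz');K,rv,tv,d,im=[z[k] for k in('K','rvec','tvec','d','im')]
P=pts(0,d,K,rv,tv)
h=cv2.cvtColor(im,cv2.COLOR_BGR2HSV)
v,u=np.mgrid[:480,:640]
W=((u-333)**2/43**2+(v-196)**2/42**2<1)&(v<236)&(d>0)
c,n,e,k=plane(P[W]);print('plane',c,n,e,k,'tilt',np.arccos(n[2]))
R=cv2.Rodrigues(rv)[0];o=-R.T@tv.ravel()
def ray(u,v):
    q=R.T@np.array([(u-K[0,2])/K[0,0],(v-K[1,2])/K[1,1],1]);return o+q*((c-o)@n)/(q@n)
Rd=((h[...,0]<10)|(h[...,0]>170))&(h[...,1]>70)&W;uv=np.argwhere(Rd).mean(0)[::-1];print(uv,Rd.sum(),ray(*uv),ray(327,223.3))
E
python3 spot.py
```

```text
plane [0.57521432 0.14537589 0.08432392] [-0.24522157  0.00198302  0.96946503] 0.000554350043657664 4921 tilt 0.24775650796240029
[326.78915663 222.81927711] 166 [0.5977023  0.13657721 0.09003015] [0.59815468 0.13670631 0.09014431]
```

```bash
cat > go.py <<'E'
import sys
from h import *
from bench import r
n=np.array([-.2450,.001,.9695]);n/=np.linalg.norm(n);spot=np.array([.5979,.1366,.0900])
s=r.read_state();x=Ro.from_quat(s['eef_rot']).as_matrix()[:,0]
print('ang',np.degrees(np.arccos(-x@n)),'tip gap',(s['ee_pos']+.0801*x-spot)@n,'axial F',s['ft_force']@n,'w',s['width'],s['time'])
cmd(spot+n*(.0801+float(sys.argv[1])),tool(-n,1.438))
E
python3 go.py .006
```

```text
ang 0.05488601204693967 tip gap 0.03283235760635944 axial F -0.4595615608323035 w 0.02175022151888299 6.45
rows to go [ 0.1073  0.0072 -0.0192] [-0.0032  0.0006  0.0001]
```

```bash
python3 -m pendant '0 0.007 -0.019 -0.003 0 0;0.03 0.007 -0.019 -0.003 0 0;0.06 0.007 -0.019 -0.003 0 0;0.09 0.007 -0.019 -0.003 0 0;0.105 0.007 -0.019 -0.003 0 0;0.105 0.007 -0.019 -0.003 0 0;0.105 0.007 -0.019 -0.003 0 0'
python3 go.py .003
python3 - <<'E'
from h import *
from bench import vision
im,d=vision.camera('wrist');cv2.imwrite('pics/w4.png',cv2.resize(im[190:290,265:395],None,fx=6,fy=6,interpolation=cv2.INTER_CUBIC))
E
```

```text
time: 7.15
ee_pos: [0.5765, 0.1371, 0.1738]
eef_rot: [0.05, 0.613, -0.04, 0.788]
ft_force: [-0.3, -0.2, -0.9]
width: 0.0217
ang 0.08778707292816748 tip gap 0.0064068372835644274 axial F -0.7761725014582126 w 0.021686862143989245 7.15
rows to go [ 0.0136 -0.0015  0.0009] [ 0.0003  0.001  -0.0003]
```

View pics/w4.png

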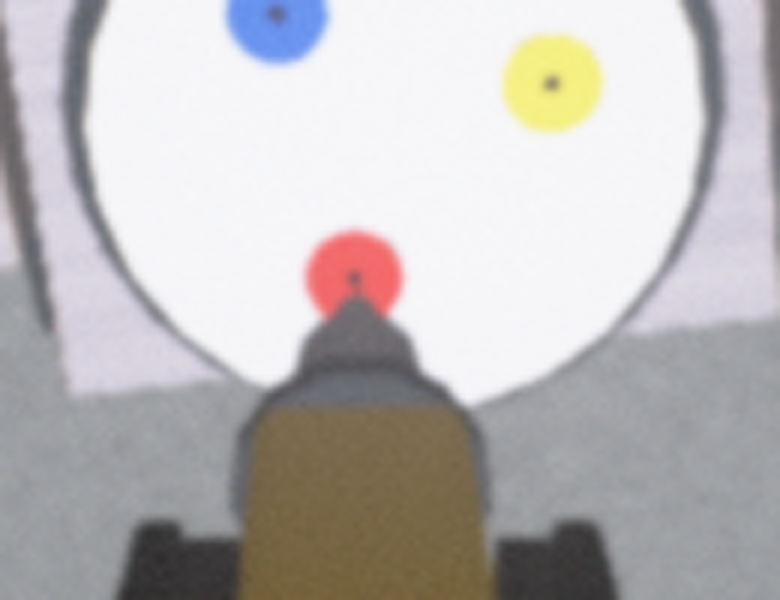

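The tip is at (355,297) and the spot centre at (354,280) in the crop. With 6 mm still to go, that parallax puts the tip within about 1 mm of centre. I'll take a force baseline, then press in steps.

```bash
cat > f.py <<'E'
from h import *
from bench import r,vision
n=np.array([-.2450,.001,.9695]);n/=np.linalg.norm(n);spot=np.array([.5979,.1366,.0900])
F=[];G=[]
for i in range(14):
    vision.camera('top');s=r.read_state();F.append(s['ft_force']);x=Ro.from_quat(s['eef_rot']).as_matrix()[:,0];G.append((s['ee_pos']+.0801*x-spot)@n)
F=np.array(F);f=F@n;print('F',F.mean(0).round(2),'axial',f.mean().round(3),'+-',(f.std()/14**.5).round(3),'gap mm',np.mean(G)*1e3,'std',np.std(G)*1e3)
E
python3 f.py
python3 -m pendant '0.01 -0.0015 0.001 0 0 0;0.02 -0.0015 0.001 0 0 0;0.03 -0.0015 0.001 0 0 0;0.035 -0.0015 0.001 0 0 0;0.035 -0.0015 0.001 0 0 0;0.035 -0.0015 0.001 0 0 0'
python3 f.py; python3 go.py -.007
```

```text
F [-0.18 -0.09 -1.46] axial -1.369 +- 0.133 gap mm 6.537717084440726 std 0.097408837396541
time: 8.5
ee_pos: [0.5788, 0.1368, 0.1655]
eef_rot: [0.05, 0.613, -0.04, 0.788]
ft_force: [-0.8, -0.1, 0.9]
width: 0.0218
F [-0.68 -0.11  0.11] axial 0.276 +- 0.093 gap mm -2.2758265445067027 std 0.04171578106383432
ang 0.09380794401182671 tip gap -0.002332853859879172 axial F 0.04642028289066467 w 0.02142034060669766 9.2
rows to go [ 0.0187 -0.0005  0.0001] [ 0.0003  0.001  -0.0004]
```

```bash
python3 -m pendant '0.005 0 0 0 0.001 0;0.01 0 0 0 0.001 0;0.015 0 0 0 0.001 0;0.0187 0 0 0 0.001 0;0.0187 0 0 0 0.001 0;0.0187 0 0 0 0.001 0'
python3 f.py; python3 go.py -.007;python3 f.py
python3 - <<'E'
from h import *
from bench import vision
a,d=vision.camera('wrist');b,_=vision.camera('scene')
A=cv2.resize(a[190:290,265:395],(780,600),interpolation=cv2.INTER_CUBIC)
B=cv2.resize(b[190:270,340:444],(780,600),interpolation=cv2.INTER_CUBIC)
cv2.imwrite('pics/w5.png',A);cv2.imwrite('pics/s5.png',B)
E
```

```text
time: 9.8
ee_pos: [0.58, 0.1368, 0.1609]
eef_rot: [0.05, 0.613, -0.04, 0.787]
ft_force: [-0.5, -0.1, 1.3]
width: 0.0221
F [-0.88 -0.3   1.53] axial 1.696 +- 0.127 gap mm -6.969684402618444 std 0.020697123086361617
ang 0.03848602332223902 tip gap -0.0070056680008877764 axial F 1.3064296658862458 w 0.021693598674213253 10.5
rows to go [-0.     -0.0005  0.0002] [ 0.0004 -0.     -0.0004]
F [-0.78 -0.32  1.33] axial 1.485 +- 0.139 gap mm -7.007169628191276 std 0.010277872846249692
```

View pics/w5.png

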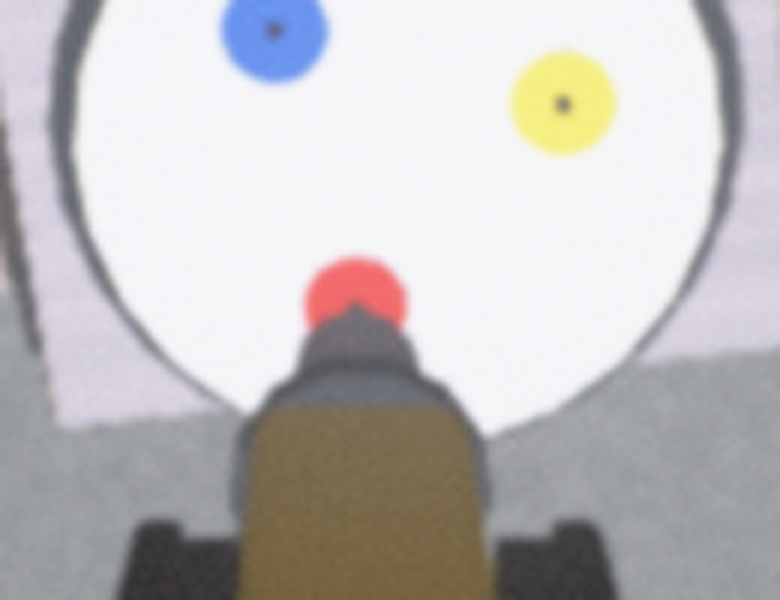

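View pics/s5.png

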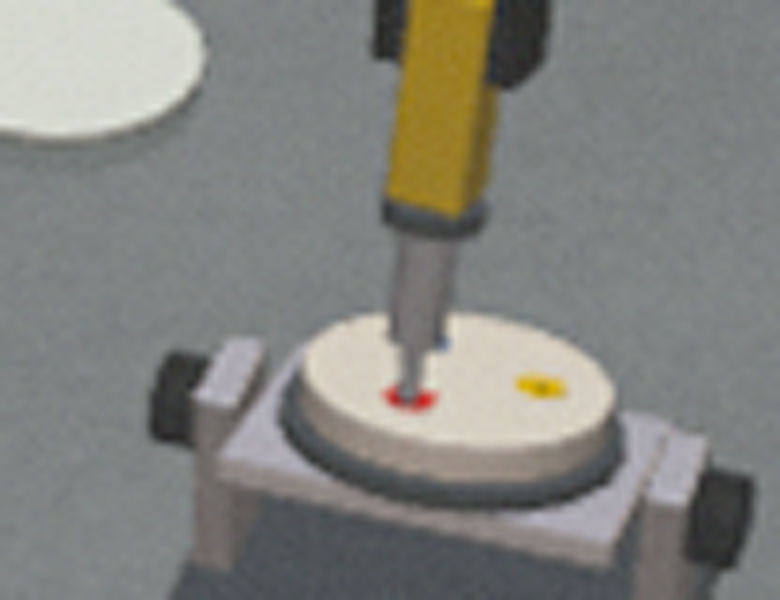

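Both views show the tip on the red spot. In the wrist crop the tip is at (355,300) and the spot centre at about (356,305); in the scene crop the tip is at (410,400) on the spot's middle. The force rise of 2.96 N implies 5.9 mm ± 0.6, the scene picture about 6.2 mm, and the pose 7.0 mm. I'll push a further 0.4 mm and check the rod's colour.

```bash
python3 -m pendant '0.0008 0 0 0 0 0;0.0016 0 0 0 0 0;0.0016 0 0 0 0 0;0.0016 0 0 0 0 0'
python3 f.py; python3 go.py -.0074
python3 - <<'E'
from h import *
from bench import r,vision
b=np.mean([vision.camera('scene')[0].astype(float) for _ in range(10)],0)
c=vision.get_calibration('scene');K=c['camera_matrix'];rv=np.array(c['rvec'],float);tv=np.array(c['tvec'],float)
s=r.read_state();x=Ro.from_quat(s['eef_rot']).as_matrix()[:,0]
L=np.array([-15,0,21,40,56,63,73.1])/1e3
print(cv2.projectPoints(s['ee_pos']+np.outer(L,x),rv,tv,K,None)[0].reshape(-1,2).round(1).tolist())
for y in range(228,247): print(y,b[y,391:400].round().astype(int)[:,::-1].tolist())
im,d=vision.camera('top');z=np.load('top0.npz');D=cv2.absdiff(im,z['im']).max(2)
for n,a in dict(jar=(155,190,320,345),pink=(165,195,365,385),beaker=(185,215,460,495),dish=(290,335,308,350),box=(175,220,145,185),stage=(230,258,222,240)).items(): print(n,(D[a[0]:a[1],a[2]:a[3]]>40).sum())
E
```

```text
time: 11.7
ee_pos: [0.5801, 0.1368, 0.1605]
eef_rot: [0.05, 0.613, -0.04, 0.787]
ft_force: [-0.6, -0.0, 1.8]
width: 0.0212
F [-0.77 -0.63  1.92] axial 2.051 +- 0.102 gap mm -7.402109759792734 std 0.010440186769534114
ang 0.03730304053054602 tip gap -0.007391524235500019 axial F 2.576685303923057 w 0.021762354753620705 12.4
rows to go [ 0.     -0.0003  0.    ] [ 0.0003  0.     -0.0004]
[[399.4, 201.3], [398.5, 208.5], [397.3, 218.4], [396.2, 227.2], [395.3, 234.6], [394.9, 237.8], [394.3, 242.4]]
228 [[123, 126, 126], [113, 113, 114], [111, 107, 107], [117, 114, 114], [121, 118, 118], [122, 119, 119], [118, 115, 115], [110, 107, 108], [101, 99, 98]]
229 [[120, 124, 124], [110, 109, 109], [112, 108, 109], [118, 114, 115], [123, 119, 120], [119, 117, 116], [116, 113, 112], [107, 104, 105], [100, 100, 99]]
230 [[118, 121, 121], [105, 102, 104], [115, 111, 111], [118, 115, 115], [121, 118, 117], [120, 117, 117], [115, 112, 112], [106, 103, 103], [102, 102, 101]]
231 [[132, 129, 126], [104, 102, 103], [115, 112, 111], [118, 116, 116], [120, 116, 117], [119, 115, 115], [113, 111, 111], [102
[... 1711 characters left out ...]
], [212, 176, 164], [214, 209, 194]]
243 [[207, 156, 145], [179, 57, 53], [137, 69, 69], [117, 87, 87], [159, 66, 65], [201, 35, 32], [207, 98, 90], [213, 178, 165], [213, 208, 193]]
244 [[212, 201, 188], [200, 170, 158], [190, 144, 134], [188, 133, 123], [186, 102, 95], [194, 117, 108], [201, 166, 155], [214, 203, 189], [213, 206, 192]]
245 [[215, 210, 196], [214, 207, 192], [213, 199, 186], [214, 196, 183], [209, 190, 178], [208, 194, 181], [211, 203, 189], [214, 208, 194], [214, 206, 193]]
246 [[217, 210, 196], [216, 210, 195], [216, 211, 196], [215, 209, 195], [214, 209, 195], [215, 209, 195], [214, 208, 194], [214, 206, 193], [214, 207, 192]]
jar 0
pink 0
beaker 0
dish 0
box 0
stage 344
```

Run:
```python
from h import *
from bench import r,vision,close_job
b,_=vision.camera('scene');D=cv2.absdiff(b,np.load('scene0.npz')['im']).max(2)
print('stage base/knob/upright diff',(D[262:298,355:440]>40).sum(),(D[245:270,425:442]>40).sum(),(D[235:262,358:372]>40).sum())
s=r.read_state();print(s['width'],s['time'],abs(s['joint_vel']).max());print(close_job())
```

```text
stage base/knob/upright diff 0 0 0
0.02210477389481185 13.0 0.0021096593692238297
the job is handed in; nothing more can be done
None
```

The tester is out of its stand and pressed on the red spot, square to the disc face and still held in the gripper. I handed the job in at about 13 s of the 42 s allowed.

**Last checks before handing in:**
- **Squareness:** the tester's axis was 0.04° off the measured disc normal, on measured tool orientation (it assumes the handle sits true in the grip).
- **Position:** in both the wrist and scene views the tip sat within about 1 mm of the red spot's centre.
- **Plunger depth:** the final pose gives 7.4 mm. The axial force rose 3.4 N over its baseline, which also gives about 7.4 mm. No red showed on the rod below the nose.
- **Grip and steadiness:** the gripper opening held at 22 mm and the arm was at rest.
- **Other things on the bench:** comparing pictures showed no change at the jar, beaker, dish, tip box or pink tester. The pink stand was not compared.

**Where the checks disagreed:**
- **Depth:** one step earlier, force gave 5.9 mm, a rough picture estimate 6.2 mm and the pose 7.0 mm, so I pushed 0.4 mm further. The true depth is probably within about 1 mm of half way.
- **Stage:** the top camera showed a difference there, which I put down to the gripper covering that spot. The scene camera showed no change at the stage's base, knob or upright.

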